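# Purge the lamp exhaust: cycle the damper, hold the timer dial

### The job

Before the bulb is fitted the lamp exhaust must be purged: on the blue damper box, pull the red slide knob all the way out to its stop and then push it fully home. Then, on the white timer box, turn the black spring-return dial clockwise past its first two clicks to the third (the orange dot), hold it there against its spring for at least two seconds, and finish while still holding it there with the gripper: do not let go. Leave the bulb, the mallet and the other loose things on the bench where they lie.

Things in the scene. Friction and masses are not known exactly. Their poses are not given: they have to be found in the camera images.
- damper_box: Blue steel exhaust damper box, 120 (x) x 150 (y) x 90 (z) mm, fixed to the bench; origin at the centre of its underside. The slide knob comes out of the middle of its front face, its own -x face. An aluminium duct stub 76 mm across sticks 35 mm out of its rear (+x) face, below the top.
- damper_slide (a joint): Travel of the red slide knob in m: 0 = fully home, 0.05 = pulled all the way out (stop). It has clicks (rest places) at 0, 0.025 and 0.05, stays where it clicks, starts at or near home or the middle click (0.025), and needs up to about 5 N to move. It is fully home below 0.004.
- slide_knob (a point): Centre of the red slide knob: a cylinder 32 mm in diameter and 24 mm long, its axis along the damper box's x, 62 mm above the bench, on a steel stem 10 mm thick. With the knob home this centre lies 32 mm in front of the box's front face (92 mm from the box origin along its own -x), so 20 mm of stem shows behind the knob. Pulling moves it along the box's own -x. Axes as the box's.
- timer_box: White blower timer box, 140 x 140 x 75 mm, fixed to the bench; origin at the centre of its underside. The black dial sits in the middle of its top. Dots on its top, 49 mm from the dial's axis, mark the dial's rest place (small, black, on the box's own +x side), first and second click (blue) and third click (larger, orange).
- timer_dial (a joint): Turn of the black dial in rad, 0 = at rest, growing clockwise seen from above; axis vertical through the timer box origin. Clicks at 0.35, 0.70 and 1.05 (the third); a hard stop at 1.15. A spring turns it all the way back to 0 from anywhere when let go; holding it at the third takes about 0.3 N m, turning it there up to about 0.4 N m. Always starts at 0.
- dial_grip (a point): Black bar grip standing on the dial and turning with it: 56 mm long along its own x, 16 mm wide along its own y, 30 mm high; this point is the middle of the bar's underside, on the dial's axis, 88 mm above the bench, so that the bar's top is 118 mm above the bench. Under it is the round dial, 68 mm across and 12 mm thick. A white pointer line runs along its top towards its own +x; at rest its axes are those of the timer box.
- bulb: Clear quartz short-arc bulb with brass end caps, 300 mm long along its own y, 48 mm across, lying loose in a padded steel trough (100 x 340 x 55 mm) fixed near the rear of the bench; origin at its centre. Leave alone.
- mallet: Orange rubber mallet, 235 mm long along its own x, lying loose between the two boxes: head 50 x 95 x 50 mm at its +x end, centre 90 mm from the origin; wooden handle 22 mm thick to -x; origin on its underside. Leave alone.
- lug: Copper grounding lug, 62 x 22 x 15 mm, long along its own x, loose near the front of the bench; origin on its underside. Leave alone.
- meter: Yellow hand meter, 150 (x) x 78 x 36 mm, loose at the left; origin at the centre of its underside. Leave alone.
- cleaner: Bottle 60 mm across, 150 mm tall, loose at the right; origin at the centre of its underside. Leave alone.
- film_core: White plastic film core, a ring 76 mm across and 36 mm high, loose at the right; origin at the centre of its underside. Leave alone.

How it is judged (in metres and radians):
On the way, in this order (a step that is already met when the one before it is completed fails the run):
1. the slide knob is pulled all the way out (value of joint damper_slide above 0.045 m), for 0.1 s.
2. the slide knob is pushed fully home (value of joint damper_slide below 0.004 m), for 0.1 s.
3. the dial is held at its third click for two seconds (value of joint timer_dial above 0.94 rad and contact force between the fingers and timer_dial above 0.5 N), for 1.9 s.
At the end, for the whole second after the job is handed in: The slide knob is fully home (within 4 mm) and the gripper's fingers still hold the dial at its third click (turned at least 0.94 rad from rest, third click at 1.05, stop at 1.15) (all of step 3 and value of joint damper_slide below 0.004 m); the arm keeps its last pose, push and grip.
It fails at once if the bulb is disturbed (moved more than 15 mm) (distance of bulb from where it was at the start of the episode above 0.015 m).
It fails at once if a loose thing on the bench is shifted more than 25 mm (distance of any of mallet, lug, meter, cleaner, film_core from where it was at the start of the episode above 0.025 m).
It also fails if it takes over 54 s, if anything falls off the work surface, if the arm or the gripper's body presses on something with over 40 N, if the wrist force passes 120 N, or if a joint passes its speed limit or range.

### The arm

A 6-joint arm with a two-finger parallel gripper is mounted at the origin on the work surface. World frame = base frame: x ahead of the robot, y to its left, z up, the work surface at z = 0. Lengths are in mm, angles in degrees, forces in N, time in s.
With the tool pointing down it reaches from about 350 to 850 mm from the base axis. Payload 8.1 kg.
Tool frame: the origin (TCP) lies between the finger pads; the fingertips stand 22 mm ahead of it and the grasp point (between the pads) lies 3 mm ahead of it; z points along the fingers, y is the line along which they close (so a half turn about z gives the same grasp; the last joint's range is limited). The gripper opens to 85 mm and grips with 20 to 120 N. Pads are 22 mm wide; open, the fingers measure 114 mm over their backs; the gripper's body (76 mm by 85 mm) begins 54 mm behind the grasp point. The pads swing forward as they close: fully open they stand 13 mm farther back than shut.
Start: joints at [-72.617, 7.471, 85.268, -0, 87.261, -4.893], TCP at [227.467, -555.216, 253.292] pointing down, gripper open.
Joint ranges: [-169.43, 169.43], [-51.17, 129.36], [1.28, 143.12], [-76.62, 256.62], [0, 156.53], [-152.29, 152.29]. Speed limits (degrees/s): [136.94, 136.94, 159.86, 180, 180, 180].

### API

Orientations are given as [roll, pitch, yaw] about the fixed x, y, z axes, in that order (R = Rz(yaw) Ry(pitch) Rx(roll)).
In Python, from bench import sense, snapshot, calibration, hand_in gives the robot as it stands.
- The arm moves only by the shell command python3 -m crank 'ROWS' [FORCE]. ROWS is JSON, a list of rows, each a list of 5 numbers: the shift along the tool's x, y, z in cm, then the turn about the tool's z in rad, then the finger opening in cm, from 0 to 8.54. A call has 1 to 20 rows; each row is the pose to reach, as a shift and turn from the pose commanded when the call began, along the tool's axes at that moment; what a row does not reach only later rows make up. A row lasts 1/10 s, in which the tool goes at most 50 mm and 8.59 degrees, less where a joint would pass 70% of its speed; a pose out of reach is approached as far as the arm can. A call with a gripper value outside its range is refused whole. The fingers move at their own pace and stop on an object; FORCE is the grip in N (left out, the last holds). Time passes only in rows, so rows that repeat a pose let the fingers close. It gives the time, the measured TCP pose, the force, the opening and the grip force at its end, in the units of the state.
- sense(): the state, without advancing time (a new reading comes with each control period).
- snapshot(name): name is "scene" or "side" or "wrist"; returns (picture, depth): 480x640x3 uint8, red, green, blue; 480x640 float32, mm along the optical axis (not along the pixel's ray), 0 where there is no reading.
- calibration(name): a dict with "fovy" (degrees; the focal length in pixels is half the picture's height over the tangent of half this angle, whatever the lens; pixels are square), "cx", "cy" (the principal point, pixels), "rvec" (rotation vector, rad) and "tvec" (3), from world to camera coordinates, as OpenCV has them; the wrist camera has in their place "tool_from_camera" (4x4, takes a point from camera to tool coordinates, whose origin is the TCP and whose axes are the flange's). Camera axes: x right, y down, z forward; pixel columns grow to the right and rows downward; lengths in mm; the calibration is good to about 2 mm. A picture is of the moment at which its call begins: read the wrist's pose just before it. calibration takes no time and is no camera call.
- hand_in(): hands the job in; it is judged then, once.
The state is a dict: "time": time; "joint_pos": joint angles; "qd": joint speeds; "joint_efforts": joint torques, N m; "tool_pos": TCP position; "tcp_rot": TCP orientation; "ft_force": force on the tool from outside, world axes, zero at the start; "wrist_torque": the same for the moment, N m; "finger_gap": finger opening in mm; "grip_force": force on a finger pad.
Only numpy, scipy, OpenCV 4.12 (cv2) and the standard library are available. Lean on these libraries where they do the work, as an engineer would, in place of code of your own. Each camera call takes 0.05 s, during which the arm holds its last target. There are 200 camera calls.

## Working session

There is one attempt and no reset: what is moved stays moved. The work goes in short steps, Python scripts to look and compute and a shell command to move; the robot and the scene stay as the last step left them, time stands still between calls to the robot, and variables do not carry over. Pictures are saved under pics/ and viewed, at most 10 in all, crops included, and the job is handed in when it is done.

```bash
mkdir -p pics
cat > h.py <<'E'
import numpy as np,cv2
from bench import sense,snapshot,calibration
def cloud(name):
    s=sense(); im,d=snapshot(name); c=calibration(name)
    f=240/np.tan(np.radians(c["fovy"])/2)
    v,u=np.mgrid[0:480,0:640]
    P=np.stack([(u-c["cx"])/f*d,(v-c["cy"])/f*d,d],-1)
    if name=="wrist":
        T=np.array(c["tool_from_camera"]); P=P@T[:3,:3].T+T[:3,3]
        P=P@rot(s["tcp_rot"]).T+np.array(s["tool_pos"])
    else:
        R=cv2.Rodrigues(np.array(c["rvec"],float))[0]
        P=(P-np.array(c["tvec"]).ravel())@R
    P[d==0]=np.nan
    return im,d,P
def rot(r):
    from scipy.spatial.transform import Rotation as Ro
    return Ro.from_euler("xyz",r,degrees=True).as_matrix()
E
python3 - <<'E'
from h import *
s=sense();print({k:np.round(v,3).tolist() for k,v in s.items()})
ims=[]
for n in("scene","side"):
    im,d,P=cloud(n); np.savez(f"{n}.npz",im=im,P=P); cv2.imwrite(f"pics/{n}.png",im[:,:,::-1])
E
```

```text
{'time': 0.0, 'joint_pos': [-72.616, 7.516, 85.332, 0.001, 87.261, -4.894], 'qd': [0.001, 0.111, 0.035, -0.06, -0.039, 0.029], 'joint_efforts': [0.0, -56.94, -50.055, -0.0, 0.015, -0.0], 'tool_pos': [227.318, -554.705, 252.217], 'tcp_rot': [-179.892, -0.01, 22.277], 'ft_force': [-0.26, 0.579, 0.208], 'wrist_torque': [0.057, -0.006, 0.001], 'grip_force': 0.0, 'finger_gap': 85.158}
```

View pics/scene.png

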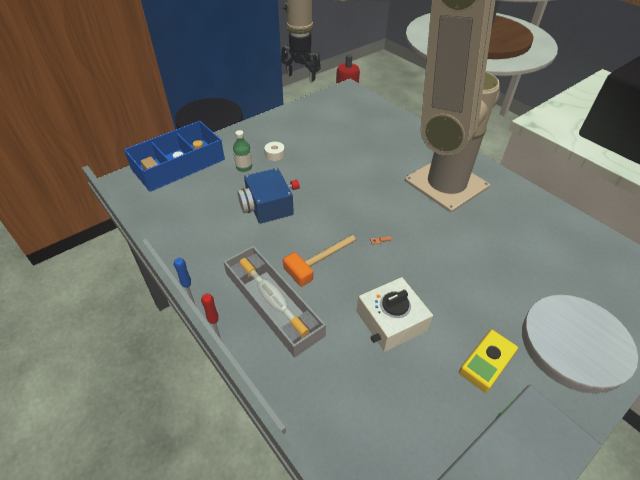

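View pics/side.png

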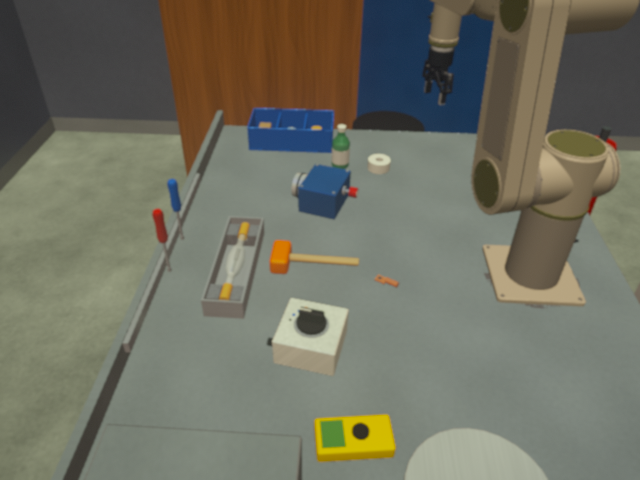

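The scene view shows the blue box at (270,195) with its red knob at (295,184), the timer box at (395,310) with its dial at (397,303) and the orange dot at (378,296). The side view shows the knob at (350,191) and the dial at (311,322). The mallet and lug lie between the two boxes.

Run:
```python
from h import *
for n in("scene","side"):
    z=np.load(n+".npz");im=z["im"];P=z["P"];hsv=cv2.cvtColor(im,cv2.COLOR_RGB2HSV)
    H,S,V=[hsv[...,i].astype(int) for i in range(3)]
    X,Y,Z=P[...,0],P[...,1],P[...,2]
    def rect(m,lab):
        Q=P[m]; 
        if len(Q)<5: print(n,lab,len(Q));return
        r=cv2.minAreaRect(Q[:,:2].astype(np.float32)); print(n,lab,len(Q),np.round(r[0],1),np.round(r[1],1),round(r[2],1),"z",np.round(np.percentile(Q[:,2],[5,50,95]),1),"med",np.round(np.median(Q,0),1))
    ws=(X>200)&(X<1000)&(abs(Y)<700)
    blue=(H>100)&(H<125)&(S>100)
    bx=(slice(165,225),slice(235,300)) if n=="scene" else (slice(160,220),slice(290,362))
    w=np.zeros_like(ws);w[bx]=1
    rect(w&blue&(Z>82)&(Z<98),"bluetop")
    red=((H<6)|(H>174))&(S>150)
    rect(w&red,"knob")
    tx=(slice(270,350),slice(350,435)) if n=="scene" else (slice(295,375),slice(265,352))
    t=np.zeros_like(ws);t[tx]=1
    rect(t&(Z>68)&(Z<82),"timertop")
    rect(t&(Z>108)&(V<90),"griptop")
    rect(t&(S>150)&(H<25)&(H>6)&(Z>65),"orange dot")
    rect(t&(S>100)&(H>95)&(H<125)&(Z>65),"bluedots")
    for lab,m in(("mallet",(H>5)&(H<18)&(S>180)&ws&(Z>25)),("lug",(H>3)&(H<14)&(S>80)&ws&(Z>6)&(Z<20)&(X<550)),("cleaner",(H>60)&(H<85)&(S>80)&ws&(Z>60)&(Y<-150))): rect(m,lab)
```

```text
scene bluetop 1116 [ 565.  -296.9] [151.  119.5] 72.7 z [86.6 90.5 93.6] med [ 567.9 -289.6   90.5]
scene knob 54 [ 477.9 -266.2] [22.2 21.1] 69.9 z [59.5 72.  79.8] med [ 478.8 -262.2   72. ]
scene timertop 2012 [567.6 281.8] [141.2 140.7] 78.4 z [71.4 75.2 78.4] med [582.4 295.5  75.2]
scene griptop 116 [568.4 281.7] [17.8 55.2] 79.6 z [109.2 116.5 120. ] med [566.2 284.9 116.5]
scene orange dot 7 [583.3 235.6] [5.4 4.9] 47.4 z [74.3 75.5 78.5] med [583.3 234.7  75.5]
scene bluedots 9 [604.  249.7] [21.1  5.5] 45.6 z [75.1 77.3 78.9] med [606.8 254.7  77.3]
scene mallet 490 [646.5 100.4] [ 61.2 298.5] 13.9 z [32.6 48.9 53.3] med [673.5  11.2  48.9]
scene lug 65 [385.6  54.5] [18.5 60.9] 58.2 z [ 6.5 11.  17.2] med [381.2  57.9  11. ]
scene cleaner 196 [ 527.  -512.8] [33.9 54.5] 72.1 z [ 80.6 100.8 124.2] med [ 530.1 -511.3  100.8]
side bluetop 1046 [ 562.3 -291.3] [159.2 116.3] 73.3 z [85.4 90.2 93.8] med [ 562.1 -284.4   90.2]
side knob 56 [ 477.2 -262.3] [25.3 20.5] 89.7 z [59.3 71.7 79.9] med [ 478.2 -257.8   71.7]
side timertop 2408 [566.8 284.7] [144.4 140.8] 78.5 z [71.6 75.5 78.6] med [563.1 306.8  75.5]
side griptop 119 [564.8 287.1] [15.8 50.5] 79.5 z [108.7 116.  120. ] med [559.5 290.5 116. ]
side orange dot 0
side bluedots 0
side mallet 421 [665.5   8.3] [92.7 45.1] 88.5 z [29.7 48.7 52.8] med [663.3  14.8  48.7]
side lug 83 [383.8  58.8] [15.8 60.2] 63.7 z [ 7.  12.3 17.5] med [375.1  64.8  12.3]
side cleaner 131 [ 520.  -508.5] [50.6 35.6] 0.0 z [ 93.7 105.2 121.2] med [ 521.4 -509.7  105.2]
```

```bash
python3 -m crank '[[5,-2.5,1,-0.14,8.5],[9,-4.5,2,-0.28,8.5],[13,-6.6,3,-0.42,8.5],[17,-8.6,4,-0.56,8.5],[21,-10.7,5,-0.7,8.5],[25,-12.7,6,-0.84,8.5],[29,-14.7,6.3,-0.98,8.5],[33,-16.8,6.3,-1.12,8.5],[33.9,-17.2,6.3,-1.26,8.5],[33.9,-17.2,6.3,-1.4,8.5],[33.9,-17.2,6.3,-1.54,8.5],[33.9,-17.2,6.3,-1.68,8.5],[33.9,-17.2,6.3,-1.82,8.5],[33.9,-17.2,6.3,-1.96,8.5],[33.9,-17.2,6.3,-2.1,8.5],[33.9,-17.2,6.3,-2.24,8.5],[33.9,-17.2,6.3,-2.38,8.5],[33.9,-17.2,6.3,-2.45,8.5],[33.9,-17.2,6.3,-2.45,8.5],[33.9,-17.2,6.3,-2.45,8.5]]' 50
python3 - <<'E'
from h import *
s=sense();print(s["tool_pos"],s["tcp_rot"],s["joint_pos"])
im,d,P=cloud("wrist");cv2.imwrite("pics/w1.png",im[:,:,::-1])
hsv=cv2.cvtColor(im,cv2.COLOR_RGB2HSV);H,S,V=[hsv[...,i].astype(int) for i in range(3)]
red=((H<6)|(H>174))&(S>150)&(abs(P[...,0]-476)<80)&(abs(P[...,1]+267)<80)
Q=P[red];r=cv2.minAreaRect(Q[:,:2].astype(np.float32));print("knob",len(Q),r,np.nanpercentile(Q[:,2],[2,50,98]))
b=(H>100)&(H<125)&(S>100)&(P[...,2]>84)&(P[...,2]<96)
Q=P[b];r=cv2.minAreaRect(Q[:,:2].astype(np.float32));print("box",len(Q),r)
E
```

```text
time: 2.1
tool_pos: [475.8, -267.4, 189.9]
tcp_rot: [180.0, -0.0, 162.5]
ft_force: [0.0, -0.9, -0.1]
finger_gap: 85.2
grip_force: 0.0
[ 475.77256423 -267.40628537  189.92724489] [ 1.79987775e+02 -3.65522922e-02  1.62514930e+02] [-3.47215063e+01  1.33557219e+00  9.84084615e+01  8.56853051e-04
  8.02944994e+01 -1.07236577e+02]
knob 1260 ((483.9950866699219, -271.879638671875), (29.713594436645508, 44.96241760253906), 72.13805389404297) [64.41515029 74.68301977 77.47397802]
box 22435 ((559.45068359375, -295.16650390625), (148.2422637939453, 115.912353515625), 72.91223907470703)
```

View pics/w1.png

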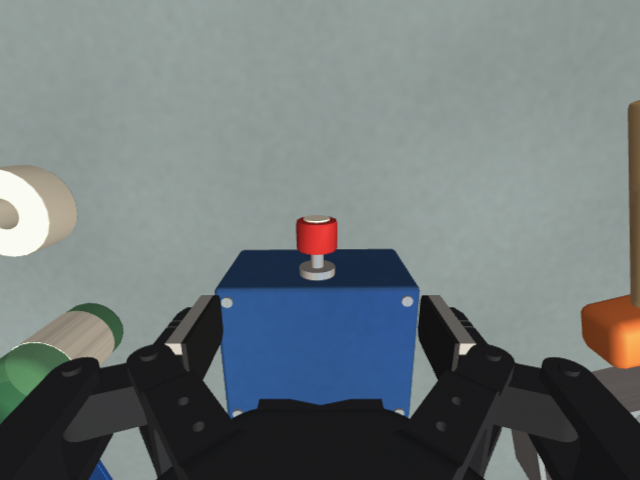

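The wrist view shows the red knob centred at (317,235), laterally midway between the fingers. The box front edge is at row 287 and a short stem shows. Next I'll get the offsets in tool axes.

Run:
```python
from h import *
s=sense();R=rot(s["tcp_rot"]);o=np.array(s["tool_pos"])
im,d,P=cloud("wrist")
hsv=cv2.cvtColor(im,cv2.COLOR_RGB2HSV);H,S,V=[hsv[...,i].astype(int) for i in range(3)]
T=(P-o)@R
red=((H<6)|(H>174))&(S>150)&(np.abs(T[...,0])<60)&(np.abs(T[...,1])<40)
red=cv2.erode(red.astype(np.uint8),np.ones((3,3)))>0
Q=T[red];W=P[red];print(len(Q));print(np.percentile(Q,[0,2,10,50,90,98,100],0).round(1));print(np.percentile(W[:,2],[2,50,98]))
top=Q[W[:,2]>74];print("top",np.percentile(top,[2,50,98],0).round(1))
b=(H>100)&(H<125)&(S>100)&(P[...,2]>84)&(P[...,2]<96)
print("box",np.percentile(T[b],[1,99],0).round(1))
```

```text
1060
[[ -9.6 -15.7 111.5]
 [ -8.6 -15.4 112.5]
 [ -6.8 -12.9 113.2]
 [  2.3  -2.  115. ]
 [ 10.9   9.7 119.9]
 [ 12.2  12.  122.3]
 [ 12.8  12.3 127.1]]
[67.708167   74.99899674 77.56969176]
top [[ -8.7 -10.1 112.3]
 [  2.   -2.  114.2]
 [ 12.    6.8 115.9]]
box [[-136.   -72.2   99.5]
 [ -31.4   71.1  104.5]]
```

Knob centre is at tool (+2, −1.8, +128) mm, which is 33 mm in front of the box face, so it's home. Now descend and grip.

```bash
python3 -m crank '[[0.2,-0.15,4,0,7],[0.2,-0.15,8,0,7],[0.2,-0.15,11,0,7],[0.2,-0.15,12.5,0,7],[0.2,-0.15,12.5,0,7],[0.2,-0.15,12.5,0,2],[0.2,-0.15,12.5,0,2],[0.2,-0.15,12.5,0,2],[0.2,-0.15,12.5,0,2],[0.2,-0.15,12.5,0,2],[0.2,-0.15,12.5,0,2],[0.2,-0.15,12.5,0,2]]' 50
```

```text
time: 3.4
tool_pos: [474.9, -270.0, 67.8]
tcp_rot: [-179.9, 0.2, 162.6]
ft_force: [-2.3, -2.0, 6.6]
finger_gap: 30.9
grip_force: 49.3
```

```bash
python3 -m crank '[[0.7,0,0,0,2],[1.4,0,0,0,2],[2.1,0,0,0,2],[2.8,0,0,0,2],[3.5,0,0,0,2],[4.2,0,0,0,2],[4.8,0,0,0,2],[5.2,0,0,0,2],[5.3,0,0,0,2],[5.3,0,0,0,2],[5.3,0,0,0,2],[5.3,0,0,0,2]]' 50
```

```text
time: 4.6
tool_pos: [426.8, -255.3, 68.0]
tcp_rot: [-179.8, 0.6, 162.6]
ft_force: [15.6, -10.2, -5.2]
finger_gap: 30.2
grip_force: 51.0
```

```bash
python3 -m crank '[[-0.7,0,0,0,2],[-1.4,0,0,0,2],[-2.1,0,0,0,2],[-2.8,0,0,0,2],[-3.5,0,0,0,2],[-4.2,0,0,0,2],[-4.8,0,0,0,2],[-5.2,0,0,0,2],[-5.4,0,0,0,2],[-5.5,0,0,0,2],[-5.5,0,0,0,2],[-5.5,0,0,0,2],[-5.5,0,0,0,2]]' 50
```

```text
time: 5.9
tool_pos: [475.0, -270.0, 67.7]
tcp_rot: [-179.9, 0.0, 162.6]
ft_force: [-11.3, -0.0, 18.2]
finger_gap: 30.4
grip_force: 53.7
```

```bash
python3 -m crank '[[0.2,0,0,0,7],[0.2,0,0,0,7],[0.2,0,0,0,7],[0.2,0,0,0,7],[0.2,0,0,0,7],[0.2,0,-3,0,7],[0.2,0,-7,0,7],[0.2,0,-11,0,7],[0.2,0,-13,0,7],[0.2,0,-13,0,7],[0.2,0,-13,0,7]]' 50
python3 - <<'E'
from h import *
s=sense();R=rot(s["tcp_rot"]);o=np.array(s["tool_pos"])
im,d,P=cloud("wrist");cv2.imwrite("pics/w2.png",im[:,:,::-1])
hsv=cv2.cvtColor(im,cv2.COLOR_RGB2HSV);H,S,V=[hsv[...,i].astype(int) for i in range(3)]
T=(P-o)@R
red=((H<6)|(H>174))&(S>150)&(np.abs(T[...,0])<60)&(np.abs(T[...,1])<40)
red=cv2.erode(red.astype(np.uint8),np.ones((3,3)))>0
Q=T[red];print(np.percentile(Q,[0,50,100],0).round(1))
b=(H>100)&(H<125)&(S>100)&(P[...,2]>84)&(P[...,2]<96)
print("box",np.percentile(T[b],[1,99],0).round(1))
# to timer
t=np.array([566,283.5,215]);dl=R.T@(t-o);print("to timer cm",dl/10,"yaw",s["tcp_rot"][2])
E
```

```text
time: 7.0
tool_pos: [473.7, -268.4, 195.3]
tcp_rot: [-180.0, 0.0, 162.7]
ft_force: [-0.1, 0.9, 0.1]
finger_gap: 70.1
grip_force: 0.0
[[-11.2 -14.5 116.4]
 [  0.7   0.2 120.2]
 [ 11.4  13.9 131.6]]
box [[-137.3  -67.8  104.8]
 [ -33.    69.6  109.9]]
to timer cm [ 7.6458874  55.43132129 -1.98425891] yaw 162.65543065640745
```

View pics/w2.png

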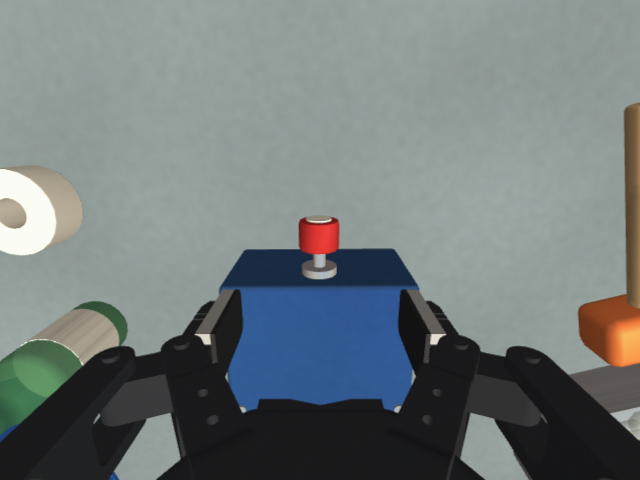

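The knob at (319,235) is back home: its centre is 33 mm from the box face, as before. Now over to the timer.

```bash
python3 -m crank '[[0.6,4.5,-2,-0.02,7],[1.2,9,-2,-0.04,7],[1.8,13.5,-2,-0.06,7],[2.5,18,-2,-0.08,7],[3.1,22.5,-2,-0.11,7],[3.7,27,-2,-0.11,7],[4.3,31.5,-2,-0.11,7],[5,36,-2,-0.11,7],[5.6,40.5,-2,-0.11,7],[6.2,45,-2,-0.11,7],[6.9,49.5,-2,-0.11,7],[7.4,54,-2,-0.11,7],[7.6,55.4,-2,-0.11,7],[7.6,55.4,-2,-0.11,7],[7.6,55.4,-2,-0.11,7],[7.6,55.4,-2,-0.11,7],[7.6,55.4,-2,-0.11,7]]' 50
python3 - <<'E'
from h import *
s=sense();R=rot(s["tcp_rot"]);o=np.array(s["tool_pos"]);print(s["tcp_rot"],s["joint_pos"])
im,d,P=cloud("wrist");cv2.imwrite("pics/w3.png",im[:,:,::-1])
T=(P-o)@R
m=(P[...,2]>108)&(P[...,2]<125)&(np.hypot(P[...,0]-567,P[...,1]-283)<50)
Q=T[m];print(len(Q),cv2.minAreaRect(Q[:,:2].astype(np.float32)),np.percentile(Q,[1,50,99],0).round(1),np.median(P[m][:,2]))
E
```

```text
time: 8.75
tool_pos: [566.4, 281.6, 215.2]
tcp_rot: [-180.0, -0.0, 168.8]
ft_force: [0.1, 0.1, -0.2]
finger_gap: 70.0
grip_force: 0.0
[-1.79979637e+02 -8.96336440e-03  1.68849653e+02] [ 2.17966398e+01  1.35620866e+01  8.24146456e+01 -1.22798635e-02
  8.40418646e+01 -5.70517379e+01]
1790 ((0.8326797485351562, 3.1098122596740723), (55.470481872558594, 15.573437690734863), 0.2691427767276764) [[-25.8  -4.7  96.5]
 [  3.    2.9  98.4]
 [ 28.3  10.6 104. ]] 116.8570480544893
```

View pics/w3.png

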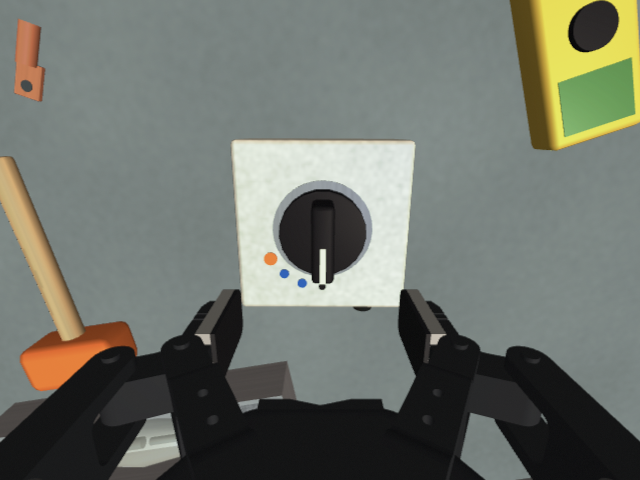

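The bar grip, at about (322,240) with its pointer at (322,265), is parallel to the fingers. Its centre is at tool (+0.8, +2.9) mm with its top at 117 mm. Descend and grip.

```bash
python3 -m crank '[[0.1,0.3,4,0,7],[0.1,0.3,7.5,0,5],[0.1,0.3,9.5,0,5],[0.1,0.3,10.1,0,5],[0.1,0.3,10.1,0,5],[0.1,0.3,10.1,0,1],[0.1,0.3,10.1,0,1],[0.1,0.3,10.1,0,0.5],[0.1,0.3,10.1,0,0.5],[0.1,0.3,10.1,0,0.5],[0.1,0.3,10.1,0,0.5],[0.1,0.3,10.1,0,0.5],[0.1,0.3,10.1,0,0.5]]' 80
```

```text
time: 10.1
tool_pos: [566.7, 283.5, 117.0]
tcp_rot: [-179.8, 0.1, 168.9]
ft_force: [-7.2, -15.2, 12.9]
finger_gap: 14.6
grip_force: 79.6
```

```bash
python3 -m crank '[[0,-0.08,-0.1,0.1,0.5],[0,-0.08,-0.1,0.2,0.5],[0,-0.08,-0.1,0.3,0.5],[0,-0.08,-0.1,0.4,0.5],[0,-0.08,-0.1,0.5,0.5],[0,-0.08,-0.1,0.6,0.5],[0,-0.08,-0.1,0.7,0.5],[0,-0.08,-0.1,0.8,0.5],[0,-0.08,-0.1,0.9,0.5],[0,-0.08,-0.1,1.0,0.5],[0,-0.08,-0.1,1.06,0.5],[0,-0.08,-0.1,1.09,0.5],[0,-0.08,-0.1,1.09,0.5],[0,-0.08,-0.1,1.09,0.5]]' 80
python3 - <<'E'
from h import *
s=sense();R=rot(s["tcp_rot"]);o=np.array(s["tool_pos"]);print(s["wrist_torque"],s["joint_pos"][5])
im,d,P=cloud("wrist");cv2.imwrite("pics/w4.png",im[:,:,::-1])
im,d,P=cloud("scene");cv2.imwrite("pics/s4.png",cv2.resize(im[240:380,320:470,::-1],None,fx=4,fy=4))
E
```

```text
time: 11.5
tool_pos: [566.4, 283.1, 117.1]
tcp_rot: [-180.0, 0.2, 106.5]
ft_force: [-4.2, -12.8, 5.8]
finger_gap: 14.5
grip_force: 79.1
[-2.11149313  0.58801937  0.29594264] 5.621764330728476
```

View pics/w4.png

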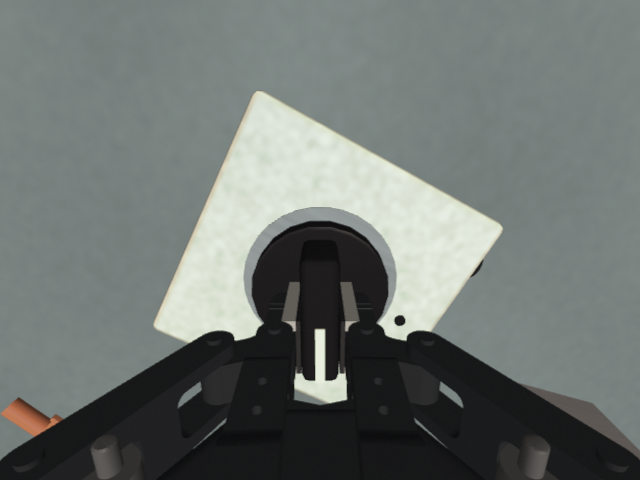

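View pics/s4.png

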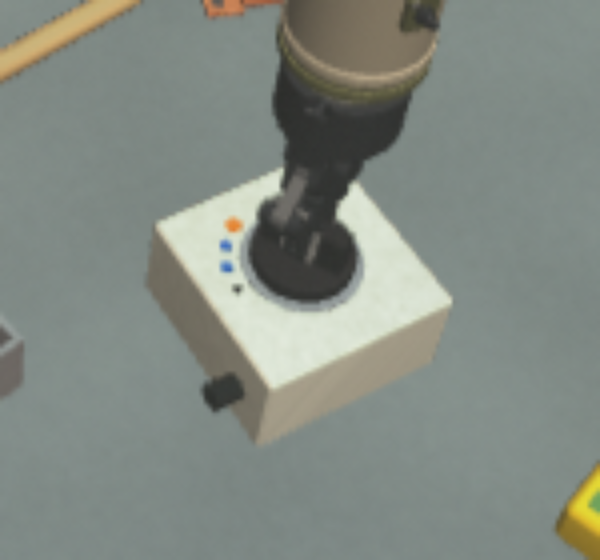

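In the wrist view the bar, at (320,310), is still parallel to the fingers after the 62° turn, and the rest dot is off at (400,320). The scene crop shows nothing disturbed. The 0.30 N m wrist moment matches the hold torque at the third click. Now hold.

```bash
for i in 1 2; do python3 -m crank '[[0,0,0,0,0.5],[0,0,0,0,0.5],[0,0,0,0,0.5],[0,0,0,0,0.5],[0,0,0,0,0.5],[0,0,0,0,0.5],[0,0,0,0,0.5],[0,0,0,0,0.5],[0,0,0,0,0.5],[0,0,0,0,0.5],[0,0,0,0,0.5],[0,0,0,0,0.5],[0,0,0,0,0.5],[0,0,0,0,0.5],[0,0,0,0,0.5]]' 80; done
python3 - <<'E'
from h import *
from bench import hand_in
s=sense();print(s["wrist_torque"])
im,d,P=cloud("wrist");o=np.array(s["tool_pos"]);R=rot(s["tcp_rot"]);T=(P-o)@R
m=(P[...,2]>114)&(P[...,2]<121)&(np.abs(T[...,1])<9)&(np.abs(T[...,0])<35)
r=cv2.minAreaRect(T[m][:,:2].astype(np.float32));print(m.sum(),r)
if s["grip_force"]>40 and abs(s["tcp_rot"][2]-106.5)<1.5 and s["wrist_torque"][2]>0.2: print(hand_in())
E
```

```text
time: 13.1
tool_pos: [566.4, 283.1, 117.1]
tcp_rot: [-180.0, 0.2, 106.5]
ft_force: [-4.5, -12.9, 6.3]
finger_gap: 14.0
grip_force: 79.1
time: 14.6
tool_pos: [566.4, 283.1, 117.1]
tcp_rot: [-180.0, 0.2, 106.5]
ft_force: [-3.1, -12.7, 6.2]
finger_gap: 14.4
grip_force: 79.1
[-2.12097221  0.51954107  0.30143743]
4643 ((1.1275920867919922, -0.07259654998779297), (56.433650970458984, 17.87364959716797), 0.06627403944730759)
the job is handed in; nothing more can be done
None
```

I handed the job in with the damper slide pulled to its stop and pushed fully home, and the dial turned to its third click, held for over 3 s and still gripped at about 79 N; the verdict was not shown.

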